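Open the safety cap of the descaler bottle

TASK

The kettle is to be descaled: keeping it upright, stand the white descaler bottle fully down in the steel holder's rectangular pocket, turned so that its broad faces fit, with its cap still on, and let go of it. Then open its push-and-turn safety cap there: press the cap down, twist it anticlockwise while pressed, and lift it straight off. Finish still holding the cap, level and still, about 8 cm straight above the bottle's mouth, with the bottle left seated in the holder and the things round about left where they stand.

Things in the scene. Friction and masses are not known exactly. Their poses are not given: they have to be found in the camera images.
- bottle: loose white plastic bottle, 0.2 to 0.4 kg, upright, paper on its broad faces. Origin: centre of its underside; z up. Body a block 60 mm along x, 46 mm along y, 76 mm high; then a shoulder to z = 84 mm and a narrow neck to z = 111 mm, with a sprung sealing disc on top, all under the cap. Grip it across the 46 mm (say 60 mm up) or carry it by the locked cap
- cap: loose white ribbed round cap, 45 mm across, 26 mm high, 30 g, on the bottle's neck. Origin: centre of its lower rim, at z = 95 mm of the bottle when closed; z up. Closed, its x is parallel to the bottle's x (play 5 degrees) and it can neither turn nor lift. Pressed 3.5 mm or more (aim for 5) it turns anticlockwise seen from above; clockwise it is always blocked
- bottle_mouth (a point): centre of the top of the bottle's neck, 111 mm above the bottle's underside
- holder: steel holder fixed to the worktop; origin: centre of its underside; z up. Base plate 110 x 112 mm, 6 mm thick, its top being the pocket's floor. Pocket 63 mm along its x, 49 mm along its y (a half turn is as good), walls 5 mm thick up to z = 30 mm, then lips flaring out to z = 37 mm that widen the mouth by 5 mm each side. It keeps the bottle from turning (play 3 degrees)
- holder_floor (a point): centre of the pocket's floor, 6 mm above the worktop: where the centre of the bottle's underside belongs
- timer: kitchen timer, 64 mm across, 50 mm high, a bystander; origin at its underside
- lemon: lemon, 71 x 53 x 51 mm, a bystander; origin at its underside
- shaker: glass salt shaker, 44 mm across, 90 mm high, a bystander; origin at its underside
- tin: tomato tin, 57 mm across, 72 mm high, a bystander; origin at its underside
- cup: espresso cup, 62 x 88 x 50 mm, a bystander; origin at its underside
- mushroom: mushroom, 50 mm across, 45 mm high, a bystander; origin at its underside
- cap_top (a point): centre of the cap's top, 26 mm above its rim; a low raised bar there runs along the cap's x. Turned 50 to 90 degrees from closed (aim for 70; a stop ends the turn at 90) the cap lifts straight off, and is clear of the neck after 20 mm
- seal (a joint): sprung sealing disc in the neck, inside the cap: m pressed down, 0 when the cap is closed, 0.006 at the hard stop, -0.001 with the cap off. It pushes the cap up with 4 N when closed and 9 N at the stop
Mind the look-alikes: they are no part of the job. There is more than one size of the cap; the one meant has the size given above.

How it is judged:
By the outcome, as a careful person would: the job done as asked, in the order asked, and still so for the second after the job is handed in, while the arm keeps its last pose, push and grip.
It also fails if it takes over 59 s, if anything falls off the work surface, if the arm or the gripper's body presses on something with over 40 N, if the wrist force passes 120 N, or if a joint passes its speed limit or range.

ROBOT

A 6-joint arm with a two-finger parallel gripper is mounted at the origin on a cart in front of the work surface, level with it; the furniture and walls round the work are solid. World frame = base frame: x ahead of the robot, y to its left, z up, the work surface at z = 0. Lengths are in mm, angles in rad, forces in N, time in s.
With the tool pointing down it reaches from about 275 to 750 mm from the base axis. Payload 10.2 kg.
Tool frame: the origin (TCP) lies between the finger pads; the fingertips stand 11 mm ahead of it and the grasp point (between the pads) lies 8 mm behind it; z points along the fingers, y is the line along which they close (so a half turn about z gives the same grasp; the last joint's range is limited). The gripper opens to 85 mm and grips with 20 to 120 N. Pads are 22 mm wide; open, the fingers measure 114 mm over their backs; the gripper's body (76 mm by 85 mm) begins 54 mm behind the grasp point. The pads swing forward as they close: fully open they stand 13 mm farther back than shut.
Start: joints at [1.034, 0.313, 1.498, -0, 1.331, -0.223], TCP at [162.067, 499.365, 242.294] pointing down, gripper open.
Joint ranges: [-2.94, 2.94], [-0.97, 2.17], [0.19, 2.56], [-1.23, 4.37], [0.02, 3.11], [-2.88, 2.88]. Speed limits (rad/s): [2.39, 2.39, 3.01, 3.14, 3.14, 3.14].

INTERFACE

Orientations are given as a unit quaternion [w, x, y, z].
In Python, from rig import sense, eyes, finish_job gives the robot as it stands.
- The arm moves only by the shell command python3 -m jog 'ROWS' [FORCE]. ROWS is JSON, a list of rows, each a list of 7 numbers: the shift along the tool's x, y, z in m, then the turn, a rotation vector about the tool's x, y, z in rad, then the finger opening in m, from 0 to 0.0854. In form: [[dx, dy, dz, rx, ry, rz, gripper], ...]. A call has 1 to 5 rows; each row shifts and turns the commanded pose from where the row before left it, along the tool's axes as they then stand; what a row does not reach is not made up. A row lasts 1/10 s, in which the tool goes at most 50 mm and 8.59 degrees, less where a joint would pass 70% of its speed; a pose out of reach is approached as far as the arm can. A call is refused whole if a number of a shift passes 0.05 or a number of a turn 0.15, either way. A call with a gripper value outside its range is refused whole. The fingers move at their own pace and stop on an object; FORCE is the grip in N (left out, the last holds). Time passes only in rows, so rows that do not move let the fingers close. It gives the time, the measured TCP pose, the force, the opening and the grip force at its end, in the units of the state.
- sense(): the state, without advancing time (a new reading comes with each control period).
- eyes.capture(name): name is "scene" or "side" or "wrist"; returns the picture (480x640x3 uint8, red, green, blue); there is no depth.
- eyes.calibration(name): a dict with "fx", "fy", "cx", "cy" (pixels), "dist" ([k1, k2, p1, p2, k3] as OpenCV has them; the pictures are not rectified), "cam_to_world" (4x4, takes a point from camera to world coordinates); the wrist camera has in their place "mount" (4x4, takes a point from camera to tool coordinates, whose origin is the TCP and whose axes are the flange's). Camera axes: x right, y down, z forward; pixel columns grow to the right and rows downward; lengths in mm; the calibration is good to about 2 mm. A picture is of the moment at which its call begins: read the wrist's pose just before it. calibration takes no time and is no camera call.
- finish_job(): hands the job in; it is judged then, once.
The state is a dict: "time_s": time; "joints": joint angles; "dq": joint speeds; "tau": joint torques, N m; "eef_pos": TCP position; "ee_rot": TCP orientation; "force": force on the tool from outside, world axes, zero at the start; "wrist_torque": the same for the moment, N m; "grip_width": opening from 0.0 (shut) to 1.0 (fully open); "grip_force": force on a finger pad.
Only numpy, scipy, OpenCV 4.12 (cv2) and the standard library are available. Lean on these libraries where they do the work, as an engineer would, in place of code of your own. Each camera call takes 0.05 s, during which the arm holds its last target. There are 200 camera calls.

## Working session

There is one attempt and no reset: what is moved stays moved. The work goes in short steps, Python scripts to look and compute and a shell command to move; the robot and the scene stay as the last step left them, time stands still between calls to the robot, and variables do not carry over. Pictures are saved under pics/ and viewed, at most 13 in all, crops included, and the job is handed in when it is done.

```bash
mkdir -p pics; ls; python3 - <<'E'
from rig import sense, eyes
import cv2,json,numpy as np
s=sense();print(s)
for n in("scene","side","wrist"):
    im=eyes.capture(n);cv2.imwrite(f"pics/{n}0.png",im[:,:,::-1]);print(n,{k:np.round(v,4).tolist() for k,v in eyes.calibration(n).items()})
E
```

```text
pics
{'time_s': 0.0, 'joints': array([ 1.03358571e+00,  3.13451090e-01,  1.49844772e+00, -1.82442470e-05,
        1.33099799e+00, -2.23384821e-01]), 'dq': array([-1.31951672e-03, -1.09734921e-04,  1.09670826e-03, -9.06642575e-05,
       -7.91700221e-04, -3.50963305e-04]), 'tau': array([ 5.31614569e-04, -4.12263644e+01, -2.59744620e+01, -1.40927214e-04,
        4.10814624e-03,  1.21301574e-05]), 'eef_pos': array([161.94577195, 499.13807665, 241.73050591]), 'ee_rot': array([-2.33820687e-04,  1.56267600e-01,  9.87714540e-01, -6.08773512e-04]), 'force': array([-0.7068803 , -0.51597372, -0.28764246]), 'wrist_torque': array([ 0.00044282,  0.01478899, -0.01451419]), 'grip_force': 0.0, 'grip_width': 0.9986867815019934}
scene {'fx': 455.5662, 'fy': 455.5662, 'cx': 326.6098, 'cy': 242.2632, 'dist': [-0.0936, 0.0, 0.0, 0.0, 0.0], 'cam_to_world': [[0.5492, -0.4657, 0.6939, -30.3876], [-0.8356, -0.3191, 0.4472, -86.5002], [0.0132, -0.8254, -0.5644, 590.8476], [0.0, 0.0, 0.0, 1.0]]}
side {'fx': 607.4571, 'fy': 607.4571, 'cx': 327.3877, 'cy': 241.4578, 'dist': [-0.014, 0.0, 0.0, 0.0, 0.0], 'cam_to_world': [[0.9396, -0.1619, 0.3015, 278.669], [-0.3414, -0.5022, 0.7945, -430.3791], [0.0228, -0.8494, -0.5272, 605.8153], [0.0, 0.0, 0.0, 1.0]]}
wrist {'fx': 368.5269, 'fy': 368.5269, 'cx': 321.2008, 'cy': 238.4994, 'dist': [-0.0266, 0.0, 0.0, 0.0, 0.0], 'mount': [[0.0009, -0.9659, -0.2588, 64.8405], [1.0, 0.0011, -0.0005, -0.1184], [0.0008, -0.2588, 0.9659, -130.9803], [0.0, 0.0, 0.0, 1.0]]}
```

View pics/scene0.png

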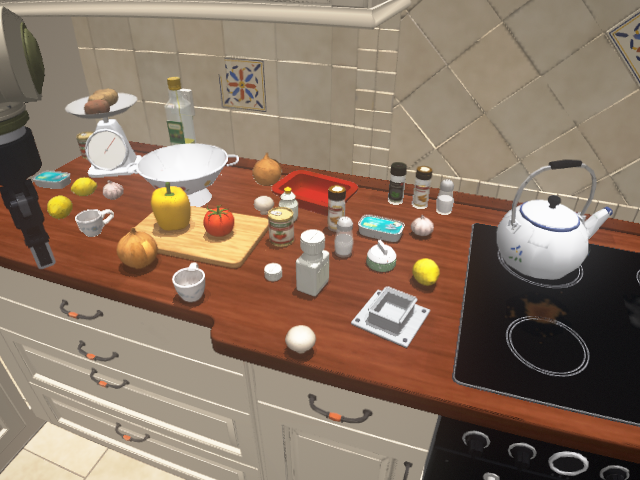

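View pics/side0.png

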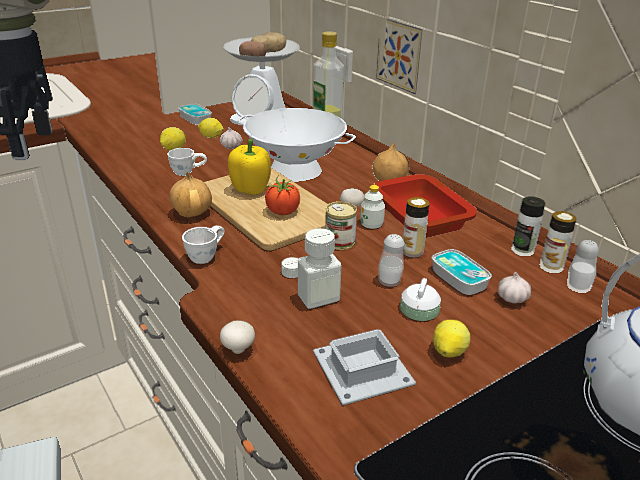

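The scene view shows the bottle with its ribbed cap at scene (313,263) / side (320,268), and the holder at scene (392,313) / side (363,362). There are two look-alikes: a loose small cap at scene (273,271) / side (291,267), and a small bottle with a yellow tip at scene (289,205). The block-shaped white bottle with the large ribbed cap fits the description. I'll confirm it in an enlarged crop.

```bash
cat > h.py <<'E'
import numpy as np,cv2
from rig import sense,eyes
from scipy.spatial.transform import Rotation as R
def tool(s=None):
    s=s or sense();T=np.eye(4);q=s["ee_rot"];T[:3,:3]=R.from_quat([q[1],q[2],q[3],q[0]]).as_matrix();T[:3,3]=s["eef_pos"];return T
def cam(n,T=None):
    c=eyes.calibration(n);K=np.array([[c["fx"],0,c["cx"]],[0,c["fy"],c["cy"]],[0,0,1]])
    M=np.array(c["cam_to_world"]) if n!="wrist" else T@np.array(c["mount"]);return K,np.array(c["dist"]),M
def ray(C,p):
    K,d,M=C;u=cv2.undistortPoints(np.array(p,float).reshape(-1,1,2),K,d)[:,0]
    return M[:3,3],np.c_[u,np.ones(len(u))]@M[:3,:3].T
def plane(C,p,z):
    o,d=ray(C,p);return o+d*((z-o[2])/d[:,2])[:,None]
def proj(C,P):
    K,d,M=C;W=np.linalg.inv(M);return cv2.projectPoints(np.array(P,float).reshape(-1,3),cv2.Rodrigues(W[:3,:3])[0],W[:3,3],K,d)[0][:,0]
def tri(C1,p1,C2,p2):
    A=np.zeros((3,3));b=np.zeros(3)
    for C,p in((C1,p1),(C2,p2)):
        o,d=ray(C,p);d=d[0]/np.linalg.norm(d);Q=np.eye(3)-np.outer(d,d);A+=Q;b+=Q@o
    return np.linalg.solve(A,b)
E
python3 - <<'E'
from h import *
a=cv2.imread("pics/scene0.png");b=cv2.imread("pics/side0.png")
f=lambda i,x,y:cv2.resize(i[y:y+150,x:x+100],None,fx=4,fy=4,interpolation=cv2.INTER_CUBIC)
cv2.imwrite("pics/crop1.png",np.hstack([f(a,255,195+20),f(b,270,210)]))
S,D=cam("scene"),cam("side")
print("captop",tri(S,(313,238),D,(320,236)))
print("holder",plane(S,[(392,314)],6),plane(D,[(364,366)],6))
for n,p in dict(mush=(300,348),lemon=(426,282),shaker=(343,255),sugar=(381,266),cup=(189,297),tin=(281,243),loosecap=(273,276),pepper=(336,230)).items(): print(n,plane(S,[p],0).round())
E
```

```text
captop [549.73664318 317.99288748 119.21478926]
holder [[559.79701049 146.63262301   6.        ]] [[557.04744963 144.38901226   6.        ]]
mush [[401. 242.   0.]]
lemon [[691. 133.   0.]]
shaker [[675. 324.   0.]]
sugar [[687. 236.   0.]]
cup [[385. 500.   0.]]
tin [[634. 466.   0.]]
loosecap [[530. 405.   0.]]
pepper [[752. 392.   0.]]
```

View pics/crop1.png

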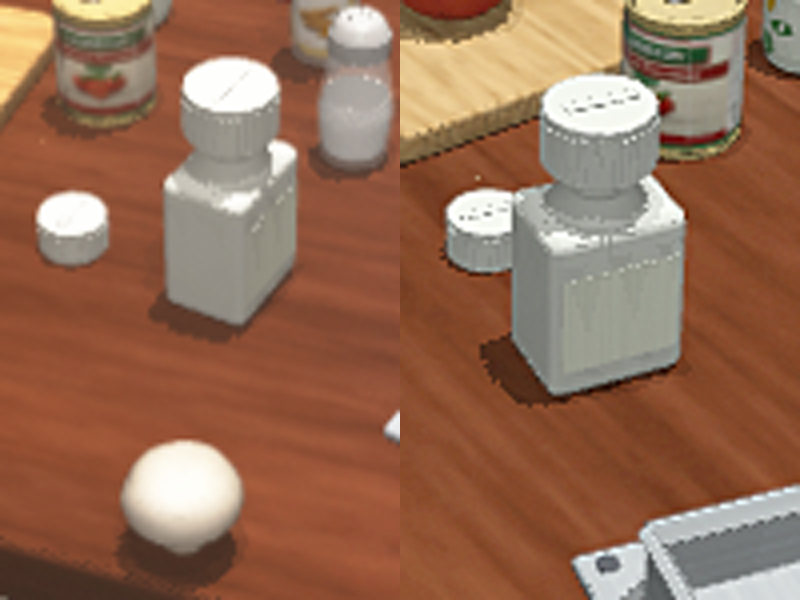

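The crop confirms it: a white block bottle with paper on its broad face and a large ribbed cap, standing at about (550,318). The disc lying beside it at scene (273,271) is only the smaller loose cap. I'll move to a spot above and between the bottle and the holder to look with the wrist camera.

```bash
python3 -m jog '[[-0.02,-0.005,-0.03,0,0,0,0.085],[-0.038,-0.01,-0.03,0,0,0,0.085],[-0.04,-0.011,0,0,0,0,0.085],[-0.04,-0.011,0,0,0,0,0.085],[-0.04,-0.011,0,0,0,0,0.085]]' && python3 -m jog '[[-0.04,-0.011,0,0,0,0,0.085],[-0.04,-0.011,0,0,0,0,0.085],[-0.04,-0.011,0,0,0,0,0.085],[-0.04,-0.011,0,0,0,0,0.085],[-0.04,-0.011,0,0,0,0,0.085]]' && python3 -m jog '[[-0.04,-0.011,0,0,0,0,0.085],[-0.04,-0.011,0,0,0,0,0.085],[0,0,0,0,0,0,0.085],[0,0,0,0,0,0,0.085]]'
python3 - <<'E'
from h import *
s=sense();T=tool(s);np.save("T1.npy",T)
im=eyes.capture("wrist");cv2.imwrite("pics/w1.png",im[:,:,::-1]);print(s["eef_pos"],s["joints"],T[:3,:3].round(3))
C=cam("wrist",T);print(proj(C,[(550,318,121),(558,145,6)]))
E
```

```text
time_s: 0.65
eef_pos: [317.7, 397.7, 302.3]
ee_rot: [-0.0, 0.156, 0.988, 0.0]
force: [0.1, 0.5, -0.8]
grip_width: 0.995
grip_force: 0.0
time_s: 1.15
eef_pos: [491.0, 283.5, 302.1]
ee_rot: [-0.0, 0.156, 0.988, -0.0]
force: [0.5, 0.2, -0.5]
grip_width: 0.995
grip_force: 0.0
time_s: 1.55
eef_pos: [559.3, 238.7, 301.5]
ee_rot: [-0.001, 0.157, 0.988, -0.0]
force: [-1.1, 0.5, 0.4]
grip_width: 0.994
grip_force: 0.0
[559.32703063 238.66677755 301.53726195] [ 2.10812041e-01  4.74342803e-01  1.11384129e+00  1.70190522e-04
  1.55482020e+00 -1.04497979e+00] [[-0.951  0.31  -0.001]
 [ 0.31   0.951 -0.   ]
 [ 0.001 -0.001 -1.   ]]
[[408.02568583 179.02751135]
 [246.13296324 221.06771604]]
```

View pics/w1.png

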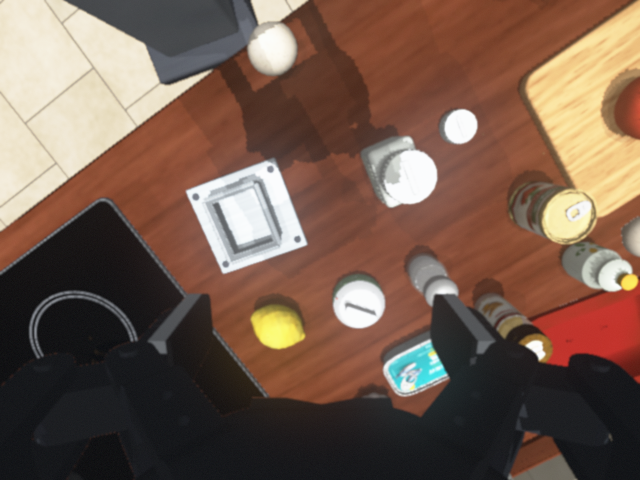

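The wrist view shows the cap at (410,176) on the bottle body (362–410, 138–207), the holder plate with corners (187,190), (274,159), (306,243) and (224,272), and the small loose cap at (459,126). I'll zoom in on the holder and the bottle to read off their yaw.

```bash
python3 - <<'E'
from h import *
im=cv2.imread("pics/w1.png")
f=lambda x,y:cv2.resize(im[y:y+130,x:x+133],None,fx=3,fy=3,interpolation=cv2.INTER_CUBIC)
cv2.imwrite("pics/crop2.png",np.hstack([f(180,150),f(340,110)]))
hsv=cv2.cvtColor(im,cv2.COLOR_BGR2HSV);m=((hsv[...,1]<45)&(hsv[...,2]>70)).astype(np.uint8)
C=cam("wrist",np.load("T1.npy"))
n,l,st,ce=cv2.connectedComponentsWithStats(m)
for p,nm in(((200,195),"holder"),((410,176),"bottle")):
    k=l[p[1],p[0]];c=max(cv2.findContours((l==k).astype(np.uint8),0,2)[0],key=cv2.contourArea)
    print(nm,st[k],cv2.boxPoints(cv2.minAreaRect(c)).tolist())
    if nm=="holder":
        B=plane(C,cv2.boxPoints(cv2.minAreaRect(c)),6)
        print(B,B.mean(0),[np.linalg.norm(B[i]-B[i-1]) for i in range(4)],[np.degrees(np.arctan2(*(B[i]-B[i-1])[1::-1])) for i in range(4)])
m2=((hsv[...,1]<40)&(hsv[...,2]>225)).astype(np.uint8)
n,l,st,ce=cv2.connectedComponentsWithStats(m2);k=l[176,410];c=max(cv2.findContours((l==k).astype(np.uint8),0,2)[0],key=cv2.contourArea)
print("cap",st[k],cv2.minEnclosingCircle(c),plane(C,[cv2.minEnclosingCircle(c)[0]],121))
E
```

```text
holder [ 186  157  122  117 8793] [[184.57534790039062, 189.5342559814453], [274.9862976074219, 155.63014221191406], [308.2739562988281, 244.3972625732422], [217.86300659179688, 278.3013916015625]]
[[500.75338861  90.14729777   6.        ]
 [497.26658719 203.22089524   6.        ]
 [607.96067258 205.92911297   6.        ]
 [614.78572652  85.65511161   6.        ]] [555.19159372 146.2381044    6.        ] [np.float64(114.12078611759442), np.float64(113.12734519227573), np.float64(110.72720976508865), np.float64(120.46749256650358)] [np.float64(177.74405845446742), np.float64(91.76624537609005), np.float64(1.4015066489527377), np.float64(-86.7521837265209)]
bottle [ 361  136   77   72 3912] [[357.6390686035156, 150.26629638671875], [418.7485046386719, 125.10357666015625], [445.8579406738281, 190.94085693359375], [384.7485046386719, 216.10357666015625]]
cap [ 384  151   53   56 1914] ((407.0, 179.5), 31.213077545166016) [[550.11716749 317.07736756 121.        ]]
```

View pics/crop2.png

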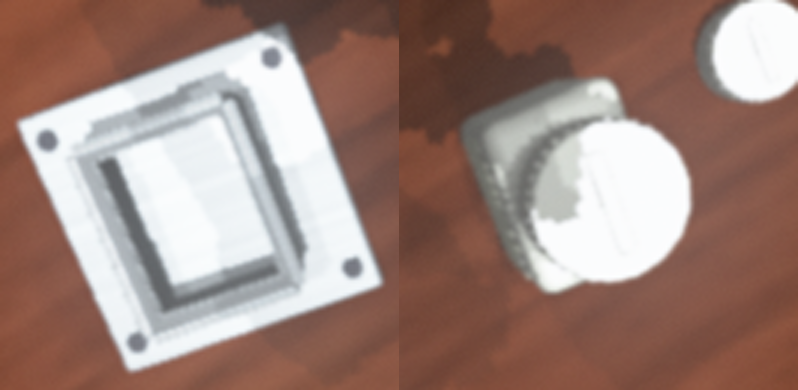

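```bash
python3 - <<'E'
from h import *
C=cam("wrist",np.load("T1.npy"))
L=lambda a:np.array([(180+x/3,150+y/3) for x,y in a]);Q=lambda a:np.array([(340+(x-399)/3,110+y/3) for x,y in a])
def show(n,B):
    print(n,B.mean(0).round(1),[(round(float(np.linalg.norm(B[i]-B[i-1]))),round(float(np.degrees(np.arctan2(*(B[i]-B[i-1])[1::-1]))),1)) for i in range(len(B))])
show("plate",plane(C,L([(19,123),(287,24),(383,282),(130,371)]),6))
show("holes",plane(C,L([(48,141),(271,58),(352,268),(137,343)]),6))
show("lip",plane(C,L([(77,157),(224,93),(302,288),(155,335)]),37))
show("bar",plane(C,Q([(587,153),(629,254)]),121))
show("broadface top",plane(C,Q([(487,140),(545,290)]),76))
show("face bottom",plane(C,Q([(464,125),(536,288)]),5))
print(plane(C,Q([(608,200)]),121))
cs,cd=cam("scene"),cam("side")
print("tri cap",tri(cs,(255+231/4-.1,215+83/4),cd,(270+200/4,210+97/4)))
# plate corners scene/side via contour
for n,c,seed in(("scene",cs,(365,322)),("side",cd,(330,365))):
    im=cv2.imread(f"pics/{n}0.png");h=cv2.cvtColor(im,cv2.COLOR_BGR2HSV);m=((h[...,1]<60)&(h[...,2]>60)).astype(np.uint8)
    _,l,st,_=cv2.connectedComponentsWithStats(m);k=l[seed[1],seed[0]];cc=max(cv2.findContours((l==k).astype(np.uint8),0,2)[0],key=cv2.contourArea)[:,0]
    P=np.array([cc[cc[:,0].argmin()],cc[cc[:,1].argmax()],cc[cc[:,0].argmax()]]);B=plane(c,P,6);print(n,P.tolist(),B.round(1).tolist(),((B[0]+B[2])/2).round(1))
E
```

```text
plate [555.4 148.6   6. ] [(108, -178.4), (112, 91.5), (107, 1.2), (111, -88.0)]
holes [555.4 147.4   6. ] [(88, -178.5), (94, 91.8), (88, 1.6), (94, -88.2)]
lip [555.2 149.2  37. ] [(72, -178.4), (59, 94.9), (77, 1.6), (59, -89.7)]
bar [549.6 319.6 121. ] [(31, -172.3), (31, 7.7)]
broadface top [551.8 299.3  76. ] [(52, -174.8), (52, 5.2)]
face bottom [557.6 302.5   5. ] [(69, -172.3), (69, 7.7)]
[[548.51595757 319.81226203 121.        ]]
tri cap [550.29857819 319.07416155 122.55342452]
scene [[351, 321], [405, 347], [429, 311]] [[501.3, 200.6, 6.0], [498.4, 90.7, 6.0], [606.0, 92.0, 6.0]] [553.7 146.3   6. ]
side [[313, 350], [342, 405], [415, 383]] [[499.5, 198.7, 6.0], [501.3, 86.3, 6.0], [610.4, 91.3, 6.0]] [555. 145.   6.]
```

Holder: centre about (555,147), yaw about 1.6°, long side along x. Bottle: about (549.5,319.3), yaw about 7°. I'll move above the cap and check it close up with the wrist camera.

```bash
python3 -m jog '[[0.0115,0.0245,0.03,0,0,0,0.085],[0.0115,0.0245,0.03,0,0,0,0.085],[0.0115,0.0245,0.03,0,0,0,0.085],[0,0,0.012,0,0,0,0.085],[0,0,0,0,0,0,0.085]]' 
python3 - <<'E'
from h import *
s=sense();T=tool(s);np.save("T2.npy",T)
im=eyes.capture("wrist");cv2.imwrite("pics/w2.png",im[:,:,::-1]);print(s["eef_pos"])
C=cam("wrist",T);p=proj(C,[(549.5,319.3,121),T[:3,3]+T[:3,2]*8]);print(p)
E
```

```text
time_s: 2.1
eef_pos: [547.5, 320.3, 198.9]
ee_rot: [-0.001, 0.155, 0.988, -0.001]
force: [-0.2, -0.6, 0.9]
grip_width: 0.996
grip_force: 0.0
[547.53419704 320.27430893 198.91956809]
[[321.29659316 256.74407172]
 [321.61112419 303.52042334]]
```

View pics/w2.png

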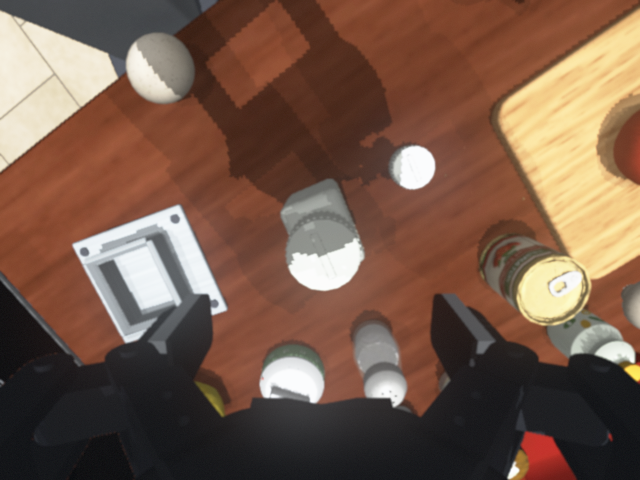

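The cap is centred near (324,252), between the open fingers at (180,330) and (460,330).

```bash
python3 - <<'E'
from h import *
T=np.load("T2.npy");C=cam("wrist",T)
im=cv2.imread("pics/w2.png");h=cv2.cvtColor(im,cv2.COLOR_BGR2HSV);m=((h[...,1]<45)&(h[...,2]>110)).astype(np.uint8)
for y in(235,245,255,265,275):
    r=np.flatnonzero(m[y,260:390])+260;print(y,r.min(),r.max())
for x in(310,324,338):
    r=np.flatnonzero(m[200:310,x])+200;print(x,r.min(),r.max())
P=plane(C,[(324,252),(286,252),(362,252),(324,291)],121);print(P, (P-T[:3,3])@T[:3,:3])
b=plane(C,[(318,224),(331,280)],121);print(np.degrees(np.arctan2(*(b[0]-b[1])[1::-1])))
E
```

```text
235 289 358
245 287 361
255 286 364
265 288 358
275 292 353
310 200 288
324 200 290
338 200 287
[[547.18159062 321.72711232 121.        ]
 [540.31269077 300.26650188 121.        ]
 [554.05164747 343.17584202 121.        ]
 [570.87656851 314.16986556 121.        ]] [[  0.5957623    1.4361965   77.9183962 ]
 [  0.55371557 -21.09679367  77.96499396]
 [  0.63306499  23.95823294  77.87180987]
 [-24.27500934   1.50801445  77.85909992]]
174.85178995498492
```

```bash
python3 - <<'E'
from h import *
for n,c,r in(("w1",(410,176),17),("w2",(324,253),28)):
    T=np.load("T"+n[1]+".npy");C=cam("wrist",T);g=cv2.cvtColor(cv2.imread(f"pics/{n}.png"),cv2.COLOR_BGR2GRAY)
    k=cv2.getStructuringElement(cv2.MORPH_RECT,(7,1));b=cv2.morphologyEx(g,cv2.MORPH_BLACKHAT,k).astype(int)
    yy,xx=np.indices(g.shape);b[(xx-c[0])**2+(yy-c[1])**2>r*r]=0
    ys,xs=np.nonzero(b>6);print(n,len(xs),[(int(x),int(y),int(b[y,x])) for x,y in zip(xs,ys)][::3])
# side and scene: body bottom edge of broad face
D=cam("side");B=plane(D,[(308.75,308),(340,299),(298.5,295.5)],1);print(B.round(1),[np.degrees(np.arctan2(*(B[i]-B[0])[1::-1])) for i in(1,2)])
S=cam("scene");B=plane(S,[(255+240/4,215+322/4),(255+295/4,215+270/4),(255+168/4,215+298/4)],1);print(B.round(1),[np.degrees(np.arctan2(*(B[i]-B[0])[1::-1])) for i in(1,2)])
E
```

```text
w1 24 [(404, 170, 9), (405, 171, 12), (405, 173, 10), (406, 174, 13), (406, 176, 9), (407, 177, 13), (408, 178, 9), (395, 182, 13)]
w2 112 [(311, 234, 10), (310, 237, 7), (321, 239, 7), (320, 241, 7), (313, 245, 8), (324, 249, 10), (302, 252, 7), (302, 253, 37), (308, 253, 28), (311, 253, 22), (301, 254, 41), (307, 254, 45), (310, 254, 50), (318, 254, 29), (321, 254, 24), (301, 255, 7), (307, 255, 43), (310, 255, 21), (319, 255, 61), (322, 255, 16), (308, 256, 12), (319, 256, 75), (327, 256, 9), (319, 257, 30), (328, 258, 12), (329, 259, 10), (330, 261, 8), (331, 263, 9), (331, 264, 11), (331, 265, 10), (332, 266, 8), (332, 268, 8), (334, 270, 7), (335, 272, 9), (335, 273, 10), (335, 274, 9), (327, 275, 12), (328, 277, 7)]
[[526.9 300.1   1. ]
 [583.1 306.5   1. ]
 [521.4 336.9   1. ]] [np.float64(6.573878791493605), np.float64(98.51668580670344)]
[[527.4 298.1   1. ]
 [576.1 297.6   1. ]
 [522.1 337.9   1. ]] [np.float64(-0.48968393361820806), np.float64(97.50332053205696)]
```

Bottle yaw is about 7°. I'll descend and grip the cap.

```bash
python3 -m jog '[[-0.001,0.0015,0.035,0,0,0,0.085],[0,0,0.035,0,0,0,0.085],[0,0,0.026,0,0,0,0.085],[0,0,0,0,0,0,0.07],[0,0,0,0,0,0,0.055]]' 60 && python3 -m jog '[[0,0,0,0,0,0,0.05],[0,0,0,0,0,0,0.044],[0,0,0,0,0,0,0.035],[0,0,0,0,0,0,0.035],[0,0,0,0,0,0,0.035]]' 60
```

```text
time_s: 2.65
eef_pos: [551.4, 320.6, 106.6]
ee_rot: [0.001, 0.157, 0.988, 0.001]
force: [0.4, 0.6, 1.2]
grip_width: 0.687
grip_force: 0.0
time_s: 3.15
eef_pos: [551.0, 320.8, 105.2]
ee_rot: [0.001, 0.156, 0.988, 0.0]
force: [2.7, -1.9, 4.8]
grip_width: 0.506
grip_force: 60.2
```

```bash
python3 -m jog '[[0,0,-0.015,0,0,0,0.035],[0,0,-0.03,0,0,0,0.035],[0,0,-0.03,0,0,0,0.035],[-0.0117,-0.0327,0,0,0,0,0.035],[-0.0117,-0.0327,0,0,0,0,0.035]]' && python3 -m jog '[[-0.0117,-0.0327,0,0,0,0,0.035],[-0.0117,-0.0327,0,0,0,0,0.035],[-0.0117,-0.0327,0,0,0,0,0.035],[0,0,0,0,0,0.094,0.035],[0,0,0,0,0,0,0.035]]'  && python3 -m jog '[[0,0,0,0,0,0,0.035],[0,0,0,0,0,0,0.035]]'
python3 - <<'E'
from h import *
s=sense();T=tool(s);np.save("T3.npy",T);print(s["eef_pos"],s["joints"],s["force"],T[:3,:3].round(3))
I=[]
for n,(x,y) in(("scene",(330,205)),("side",(300,220)),("wrist",(200,140))):
    im=eyes.capture(n)[:,:,::-1];cv2.imwrite(f"pics/{n}3.png",im);w=133 if n!="wrist" else 240;I.append(cv2.resize(im[y:y+int(w*1.3),x:x+w],(266,346),interpolation=cv2.INTER_CUBIC))
cv2.imwrite("pics/crop3.png",np.hstack(I))
E
```

```text
time_s: 3.65
eef_pos: [551.8, 251.3, 180.0]
ee_rot: [-0.0, 0.155, 0.988, 0.0]
force: [1.2, -0.4, -4.7]
grip_width: 0.501
grip_force: 63.3
time_s: 4.15
eef_pos: [555.2, 146.7, 179.3]
ee_rot: [-0.001, 0.204, 0.979, 0.0]
force: [0.6, 0.9, -3.3]
grip_width: 0.505
grip_force: 63.2
time_s: 4.35
eef_pos: [555.3, 148.0, 179.2]
ee_rot: [-0.0, 0.201, 0.98, 0.0]
force: [0.3, -0.5, -3.5]
grip_width: 0.502
grip_force: 63.3
[555.28610248 147.98483915 179.20808994] [ 5.65689139e-02  4.74743783e-01  1.43280791e+00  2.29558348e-04
  1.23464503e+00 -1.10922886e+00] [ 0.28017892 -0.52138634 -3.48283046] [[-0.919  0.394 -0.001]
 [ 0.394  0.919  0.   ]
 [ 0.001 -0.    -1.   ]]
```

View pics/crop3.png

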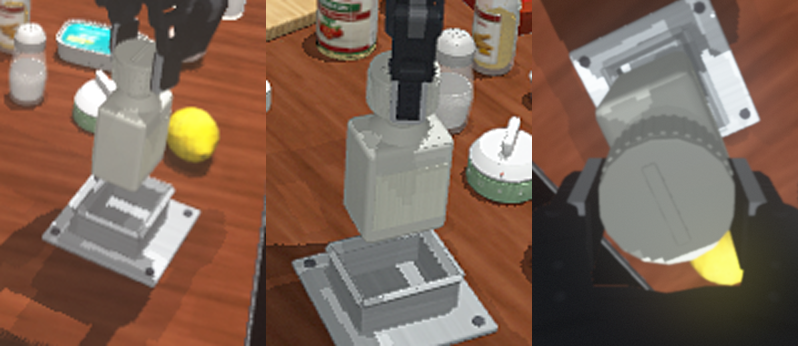

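The crops show the bottle hanging upright in the grip just above the holder. I'll compute its offset and yaw relative to the pocket.

```bash
python3 - <<'E'
from h import *
T=np.load("T3.npy");S,D,W=cam("scene"),cam("side"),cam("wrist",T)
c=lambda a:[(330+x/2,205+y/2) for x,y in a]; d=lambda a:[(300+(x-266)/2,220+y/2) for x,y in a]
w=lambda a:[(200+(x-532)*.902,140+y*.902) for x,y in a]
ps=c([(95,170),(133,188),(165,150)]);pd=d([(346,208),(378,239),(447,218)])
for a,b in zip(ps,pd): print(tri(S,a,D,b).round(1))
A=lambda v:round(float(np.degrees(np.arctan2(v[1],v[0]))),1)
for n,C,p in(("scene",S,ps),("side",D,pd)):
    B=plane(C,p,75);print(n,B.round(1).tolist(),"ctr",((B[0]+B[2])/2).round(1),"yaw",A(B[2]-B[1]),A(B[0]-B[1])-90)
z=T[2,3]-103+119; z=T[2,3]+16
P=plane(W,w([(667,200),(648,168),(683,243)]),z);print("cap",P[0],"bar",A(P[1]-P[2]),(P-T[:3,3])@T[:3,:3])
print("lip",(c([(65,214),(120,245),(172,183)])))
B=plane(S,c([(65,210),(121,243),(173,183)]),37);print(B.round(1),A(B[2]-B[1]),((B[0]+B[2])/2).round(1))
B=plane(D,d([(327,247),(362,304),(464,275)]),37);print(B.round(1),A(B[2]-B[1]),((B[0]+B[2])/2).round(1))
h=plane(W,w([(587,63),(699,7),(742,112)]),6);print("holes",h.round(1),A(h[1]-h[0]),A(h[2]-h[1]),((h[0]+h[2])/2).round(1))
E
```

```text
[527.  165.6  76. ]
[536.6 133.2  68.3]
[583.  125.6  81.5]
scene [[530.6, 167.7, 75.0], [527.8, 129.5, 75.0], [590.6, 128.2, 75.0]] ctr [560.6 148.   75. ] yaw -1.1 -4.099999999999994
side [[525.8, 164.0, 75.0], [534.4, 127.7, 75.0], [586.8, 132.7, 75.0]] ctr [556.3 148.3  75. ] yaw 5.4 13.400000000000006
cap [550.872772   149.9881501  195.20808994] bar 179.7 [[  4.85584906   0.10075219 -15.99691594]
 [ 15.55009974  -5.67546761 -15.98966644]
 [-10.34954959   5.24682721 -16.00699337]]
lip [(362.5, 312.0), (390.0, 327.5), (416.0, 296.5)]
[[508.4 182.7  37. ]
 [499.3 122.4  37. ]
 [596.  117.5  37. ]] -2.9 [552.2 150.1  37. ]
[[515.7 171.1  37. ]
 [518.2 111.   37. ]
 [594.5 114.7  37. ]] 2.8 [555.1 142.9  37. ]
holes [[514.1 100.6   6. ]
 [509.3 193.    6. ]
 [595.4 194.1   6. ]] 93.0 0.7 [554.8 147.4   6. ]
```

```bash
python3 - <<'E'
from h import *
T=np.load("T3.npy");W=cam("wrist",T);A=lambda v:round(float(np.degrees(np.arctan2(v[1],v[0]))),1)
im=cv2.imread("pics/wrist3.png");g=cv2.cvtColor(im,cv2.COLOR_BGR2GRAY)
c=cv2.HoughCircles(cv2.GaussianBlur(g,(3,3),0),cv2.HOUGH_GRADIENT,1,20,param1=60,param2=12,minRadius=52,maxRadius=70)
c=[x for x in c[0] if abs(x[0]-322)<12 and abs(x[1]-320)<14][:4];print(c)
z=T[2,3]+16
for x in c: print(((plane(W,[x[:2]],z)-T[:3,3])@T[:3,:3]).round(1), "r mm",x[2]*(131-16)/368)
b=cv2.morphologyEx(g,cv2.MORPH_BLACKHAT,np.ones((9,9),np.uint8)).astype(int)
yy,xx=np.indices(g.shape);b[(xx-322)**2+(yy-320)**2>45**2]=0
m=(b>5).astype(np.uint8);n,l,st,_=cv2.connectedComponentsWithStats(m,connectivity=8)
k=1+st[1:,4].argmax();ys,xs=np.nonzero(l==k);cn=np.c_[xs,ys].astype(np.float32);r=cv2.minAreaRect(cn);print("bar",len(xs),r)
q=cv2.boxPoints(r);P=plane(W,q,z);print([(round(float(np.linalg.norm(P[i]-P[i-1])),1),A(P[i]-P[i-1])) for i in range(4)],((P.mean(0)-T[:3,3])@T[:3,:3]).round(1))
# holder holes in w1
T1=np.load("T1.npy");C=cam("wrist",T1);g1=cv2.cvtColor(cv2.imread("pics/w1.png"),cv2.COLOR_BGR2GRAY)
H=[]
for x,y in((48,141),(271,58),(352,268),(137,343)):
    u,v=round(180+x/3),round(150+y/3);p=255-g1[v-5:v+6,u-5:u+6].astype(float);p=np.clip(p-p.max()*.75,0,None);a,bb=np.indices(p.shape);H.append((u-5+(p*bb).sum()/p.sum(),v-5+(p*a).sum()/p.sum()))
h=plane(C,H,6);print("holder",h.mean(0),[A(h[i]-h[i-1]) for i in range(4)])
E
```

```text
[array([319.5, 317.5,  60.5], dtype=float32)]
[[  6.   -0.7 -16. ]] r mm 18.90625
bar 219 ((325.35894775390625, 319.3970642089844), (78.47023010253906, 14.650169372558594), 54.55428695678711)
[(29.0, -170.4), (5.1, 104.0), (28.8, 10.1), (5.4, -73.8)] [  4.9   1.5 -16. ]
holder [554.68803136 147.10235219   6.        ] [-178.4, 91.7, 1.7, -88.3]
```

```bash
python3 -m jog '[[-0.0028,-0.001,0,0,0,0,0.035],[0,0,0.015,0,0,0,0.035],[0,0,0.015,0,0,0,0.035],[0,0,0.006,0,0,0,0.035],[0,0,0,0,0,0,0.035]]' && python3 -m jog '[[0,0,0.003,0,0,0,0.035],[0,0,0.003,0,0,0,0.035],[0,0,0,0,0,0,0.035]]'
python3 - <<'E'
from h import *
s=sense();T=tool(s);np.save("T4.npy",T);print(s["eef_pos"],s["force"],s["wrist_torque"])
I=[]
for n,(x,y) in(("scene",(340,240)),("side",(300,260))):
    im=eyes.capture(n)[:,:,::-1];cv2.imwrite(f"pics/{n}4.png",im);I.append(cv2.resize(im[y:y+133,x:x+133],(399,399),interpolation=cv2.INTER_CUBIC))
cv2.imwrite("pics/crop4.png",np.hstack(I))
E
```

```text
time_s: 5.0
eef_pos: [557.5, 145.1, 142.6]
ee_rot: [-0.001, 0.202, 0.979, -0.0]
force: [0.2, -0.3, -3.5]
grip_width: 0.505
grip_force: 63.2
time_s: 5.3
eef_pos: [557.7, 145.2, 137.3]
ee_rot: [-0.0, 0.202, 0.979, -0.0]
force: [-1.1, 0.3, -2.7]
grip_width: 0.506
grip_force: 63.2
[557.72051355 145.16269564 137.25036775] [-1.10755413  0.32693664 -2.70834638] [-0.03469767 -0.02687786  0.02371706]
```

View pics/crop4.png

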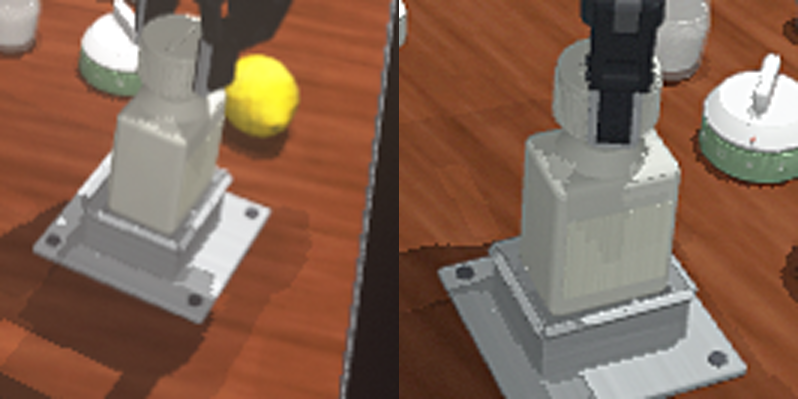

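The bottle's foot is inside the flared lips in both views, with no contact. I'll continue down while watching the force.

```bash
for i in 1 ; do python3 -m jog '[[0,0,0.003,0,0,0,0.035],[0,0,0.002,0,0,0,0.035],[0,0,0,0,0,0,0.035]]'; done; python3 -m jog '[[0,0,0.003,0,0,0,0.035],[0,0,0.002,0,0,0,0.035],[0,0,0,0,0,0,0.035]]'; python3 -c "
from rig import sense
s=sense();print(s['force'],s['wrist_torque'])"
```

```text
time_s: 5.7
eef_pos: [557.6, 145.1, 131.9]
ee_rot: [-0.0, 0.203, 0.979, -0.0]
force: [0.2, -0.4, -3.2]
grip_width: 0.506
grip_force: 63.3
time_s: 6.0
eef_pos: [557.6, 145.2, 126.9]
ee_rot: [-0.0, 0.203, 0.979, -0.0]
force: [0.0, 1.4, -4.5]
grip_width: 0.503
grip_force: 63.3
[ 0.00843038  1.43567764 -4.47561   ] [ 0.04172901 -0.07794544  0.02280714]
```

```bash
python3 -m jog '[[0,0,0.005,0,0,0,0.035],[0,0,0.005,0,0,0,0.035],[0,0,0.003,0,0,0,0.035],[0,0,0,0,0,0,0.035]]'; python3 -m jog '[[0,0,0.002,0,0,0,0.035],[0,0,0.002,0,0,0,0.035],[0,0,0,0,0,0,0.035]]'; python3 -c "
from rig import sense
s=sense();print(s['force'],s['wrist_torque'])"
```

```text
time_s: 6.4
eef_pos: [557.6, 145.2, 113.8]
ee_rot: [-0.0, 0.202, 0.979, -0.0]
force: [0.2, -0.1, -3.8]
grip_width: 0.503
grip_force: 63.4
time_s: 6.7
eef_pos: [558.1, 145.4, 111.0]
ee_rot: [0.001, 0.202, 0.979, 0.0]
force: [-1.5, 1.4, 5.3]
grip_width: 0.501
grip_force: 64.1
[-1.50007642  1.44295992  5.2931096 ] [0.25643411 0.33959488 0.02204063]
```

It touched the floor at TCP 111, and 105.2 + 6 = 111.2, so the bottle is seated. I'll let go, centre on the cap, and grip again.

```bash
python3 -m jog '[[0,0,-0.0012,0,0,0,0.06],[0,0,0,0,0,0,0.075],[0,0,0,0,0,0,0.075],[0,0,0,0,0,0,0.075]]'; python3 -m jog '[[0.0035,0,0,0,0,0,0.075],[0,0,0,0,0,0,0.075],[0,0,0,0,0,0,0.075]]';python3 - <<'E'
from h import *
s=sense();T=tool(s);np.save("T5.npy",T);print(s["eef_pos"],s["force"],s["joints"])
I=[]
for n,(x,y,w) in(("scene",(340,240,133)),("side",(300,260,133)),("wrist",(200,200,240))):
    im=eyes.capture(n)[:,:,::-1];cv2.imwrite(f"pics/{n}5.png",im);I.append(cv2.resize(im[y:y+w,x:x+w],(266,266),interpolation=cv2.INTER_CUBIC))
cv2.imwrite("pics/crop5.png",np.hstack(I))
E
```

```text
time_s: 7.1
eef_pos: [557.8, 145.1, 111.4]
ee_rot: [-0.0, 0.203, 0.979, -0.0]
force: [0.5, -0.3, 0.4]
grip_width: 0.879
grip_force: 0.0
time_s: 7.4
eef_pos: [554.5, 146.6, 111.5]
ee_rot: [0.0, 0.202, 0.979, -0.0]
force: [0.1, 0.3, -0.3]
grip_width: 0.878
grip_force: 0.0
[554.45390488 146.61154913 111.52170805] [ 0.11281405  0.34807735 -0.26973161] [ 5.43189812e-02  5.47328402e-01  1.50979606e+00 -3.35835425e-05
  1.08444724e+00 -1.10879748e+00]
```

View pics/crop5.png

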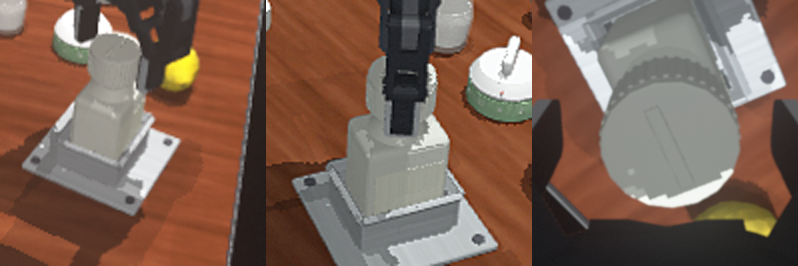

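The bottle stands upright and seated, and the cap at (669,142) is centred between the fingers at (560,·) and (780,·). I'll grip and press.

```bash
python3 -m jog '[[0,0,0,0,0,0,0.06],[0,0,0,0,0,0,0.05],[0,0,0,0,0,0,0.035],[0,0,0,0,0,0,0.035],[0,0,0,0,0,0,0.035]]' 80;  python3 -m jog '[[0,0,0.0025,0,0,0,0.035],[0,0,0.0025,0,0,0,0.035],[0,0,0,0,0,0,0.035],[0,0,0,0,0,0,0.035]]'; python3 -c "
from rig import sense
s=sense();print(s['force'],s['wrist_torque'])"
```

```text
time_s: 8.05
eef_pos: [554.8, 146.7, 111.9]
ee_rot: [0.0, 0.202, 0.979, 0.0]
force: [0.2, 1.7, 3.2]
grip_width: 0.497
grip_force: 80.6
time_s: 8.45
eef_pos: [554.9, 146.8, 107.0]
ee_rot: [0.001, 0.202, 0.979, 0.0]
force: [-0.5, 2.6, 7.9]
grip_width: 0.503
grip_force: 80.8
[-0.52754163  2.57830883  7.93869927] [ 0.32482186  0.07521954 -0.03018232]
```

```bash
python3 -m jog '[[0,0,0,0,0,-0.12,0.035],[0,0,0,0,0,-0.12,0.035],[0,0,0,0,0,-0.12,0.035],[0,0,0,0,0,0,0.035]]'; python3 -c "
from rig import sense
s=sense();print(s['force'],s['wrist_torque'],s['joints'])"
```

```text
time_s: 8.85
eef_pos: [555.0, 146.5, 107.1]
ee_rot: [0.001, 0.022, 1.0, -0.0]
force: [0.7, 0.0, 7.5]
grip_width: 0.504
grip_force: 80.8
[0.68393006 0.04417076 7.52395984] [ 0.0849584  -0.03599346 -0.01435818] [ 5.40932413e-02  5.53234187e-01  1.51312006e+00 -2.48254619e-04
  1.07359176e+00 -1.47218790e+00]
```

```bash
python3 -m jog '[[0,0,0,0,0,-0.12,0.035],[0,0,0,0,0,-0.12,0.035],[0,0,0,0,0,-0.12,0.035],[0,0,0,0,0,-0.12,0.035],[0,0,0,0,0,0,0.035]]'; python3 -m jog '[[0,0,0,0,0,-0.12,0.035],[0,0,0,0,0,-0.12,0.035],[0,0,0,0,0,-0.12,0.035],[0,0,0,0,0,0,0.035],[0,0,0,0,0,0,0.035]]'; python3 - <<'E'
from h import *
s=sense();print(s['force'],s['wrist_torque'],s['joints'])
T=tool(s);W=cam("wrist",T);im=eyes.capture("wrist")[:,:,::-1]
cv2.imwrite("pics/crop6.png",cv2.resize(im[160:440,180:460],(480,480)))
print(np.degrees(np.arctan2(T[1,0],T[0,0])))
E
```

```text
time_s: 9.35
eef_pos: [555.1, 146.4, 107.1]
ee_rot: [0.001, -0.216, 0.976, -0.0]
force: [-0.7, -0.6, 7.7]
grip_width: 0.497
grip_force: 80.9
time_s: 9.85
eef_pos: [555.1, 146.4, 107.1]
ee_rot: [0.001, -0.386, 0.923, -0.0]
force: [0.8, 0.2, 6.7]
grip_width: 0.502
grip_force: 80.9
[0.77968799 0.22127592 6.68852849] [ 0.05313876 -0.04847594  0.00899909] [ 5.40123231e-02  5.53206786e-01  1.51306760e+00 -3.86059997e-04
  1.07357077e+00 -2.30897891e+00]
-134.5999978332123
```

View pics/crop6.png

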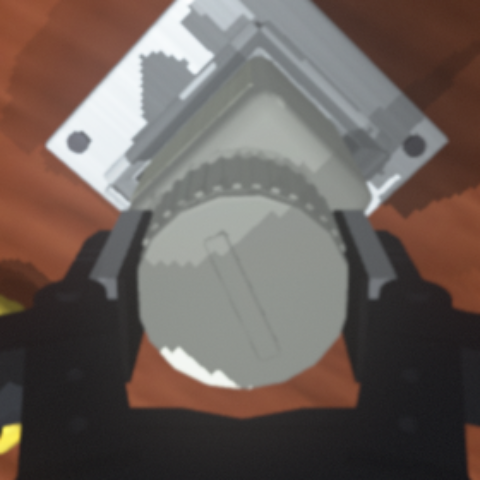

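The bar turned with the gripper by about 69°, while the bottle stayed square in the holder. Now I'll lift straight up.

```bash
python3 -m jog '[[0,0,-0.004,0,0,0,0.035],[0,0,-0.004,0,0,0,0.035],[0,0,-0.004,0,0,0,0.035],[0,0,0,0,0,0,0.035]]'; python3 -m jog '[[0,0,-0.007,0,0,0,0.035],[0,0,-0.008,0,0,0,0.035],[0,0,-0.012,0,0,0,0.035],[0,0,-0.015,0,0,0,0.035],[0,0,-0.015,0,0,0,0.035]]';  python3 -m jog '[[0,0,-0.014,0,0,0,0.035],[0,0,-0.012,0,0,0,0.035],[0,0,-0.006,0,0,0,0.035],[0,0,0,0,0,0,0.035],[0,0,0,0,0,0,0.035]]'; python3 - <<'E'
from h import *
s=sense();print(s['eef_pos'],s['force'],s['grip_width'])
I=[]
for n,(x,y,w) in(("scene",(330,180,170)),("side",(285,200,170)),("wrist",(180,160,280))):
    im=eyes.capture(n)[:,:,::-1];I.append(cv2.resize(im[y:y+w,x:x+w],(266,266),interpolation=cv2.INTER_CUBIC))
cv2.imwrite("pics/crop7.png",np.hstack(I))
E
```

```text
time_s: 10.3
eef_pos: [554.4, 146.5, 118.6]
ee_rot: [-0.0, -0.386, 0.923, -0.0]
force: [-0.4, -0.5, -0.2]
grip_width: 0.504
grip_force: 80.9
time_s: 10.8
eef_pos: [554.6, 146.6, 177.0]
ee_rot: [0.0, -0.386, 0.923, -0.0]
force: [0.6, -1.5, 0.0]
grip_width: 0.5
grip_force: 81.0
time_s: 11.3
eef_pos: [554.3, 146.5, 207.1]
ee_rot: [-0.0, -0.386, 0.923, 0.0]
force: [-0.6, 0.2, 0.0]
grip_width: 0.495
grip_force: 81.0
[554.3385748  146.54941931 207.05111283] [-0.63278831  0.18002556  0.02369776] 0.49512365809156306
```

View pics/crop7.png

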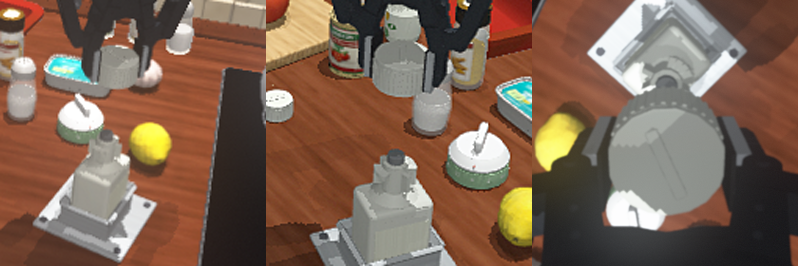

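The cap is off and held level above the open neck, the bottle is seated, and the neighbouring objects haven't moved. I'll hand it in.

```bash
python3 -m jog '[[0,0,0,0,0,0,0.035],[0,0,0,0,0,0,0.035],[0,0,0,0,0,0,0.035]]'; python3 -c "
from rig import finish_job
print(finish_job())"
```

```text
time_s: 11.75
eef_pos: [554.5, 146.6, 207.4]
ee_rot: [-0.0, -0.386, 0.923, 0.0]
force: [0.3, 0.8, -0.5]
grip_width: 0.503
grip_force: 81.0
the job is handed in; nothing more can be done
None
```

I handed the job in at 11.75 s: the bottle is seated in the holder, and its cap is off, held level with its rim about 8 cm above the mouth; the hand-in gave no verdict back.

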